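# Index the chip stage by one turn of its hand wheel

### The arm

A 6-joint arm with a two-finger parallel gripper is mounted at the origin on the work surface. World frame = base frame: x ahead of the robot, y to its left, z up, the work surface at z = 0. Lengths are in mm, angles in degrees, forces in N, time in s.
With the tool pointing down it reaches from about 250 to 800 mm from the base axis. Payload 8.5 kg.
Tool frame: the origin (TCP) lies on the centre line of the jaws, within the pads' length; the fingertips stand 22 mm ahead of it and the grasp point (between the pads) lies 3 mm ahead of it; y points along the fingers, x is the direction in which the jaws open and shut, and the axes are right-handed (so a half turn about y gives the same grasp; the last joint's range is limited). The gripper opens to 85 mm and grips with 20 to 120 N. Pads are 22 mm wide; open, the fingers measure 114 mm over their backs; the gripper's body (76 mm by 85 mm) begins 54 mm behind the grasp point. The pads swing forward as they close: fully open they stand 13 mm farther back than shut.
Start: joints at [-68.64, 13.648, -0.773, 75.585, 0, 90], TCP at [191.201, -488.9, 253.276] pointing down, gripper open.
Joint ranges: [-152.45, 152.45], [-59.26, 108.67], [-65.41, 83.53], [-104.44, 129.93], [-82.83, 76.93], [-180, 180]. Speed limits (degrees/s): [127.2, 127.2, 159.86, 180, 180, 180].

### API

Orientations are given as [roll, pitch, yaw] about the fixed x, y, z axes, in that order (R = Rz(yaw) Ry(pitch) Rx(roll)).
In Python, from cell import * gives the robot as it stands.
- The arm moves only by the tool carry_out, never from a script. Its argument "steps" is text: rows parted by semicolons, each of 4 numbers parted by spaces: the shift along the tool's x, y, z in units of 600 mm (1.0 is 600 mm), then the turn about the tool's y in units of 6 degrees (1.0 is 6 degrees). In form: dx dy dz twist; .... A call has 1 to 8 rows; each row shifts and turns the commanded pose from where the row before left it, along the tool's axes as they then stand; what a row does not reach is not made up. A row lasts 1/8 s, in which the tool goes at most 62.5 mm and 10.7 degrees, less where a joint would pass 70% of its speed; a pose out of reach is approached as far as the arm can. A call with a number of a shift or a turn outside -1 to 1 is refused whole. A call with a gripper value outside its range is refused whole. "claw" is the closure, from 0 (fully open) to 1 (shut), set as the call begins (left out, the last holds). The fingers move at their own pace and stop on an object; "force" is the grip in N (left out, the last holds). Time passes only in rows, so rows that do not move let the fingers close. It gives the time, the measured TCP pose, the force and the opening at its end, in the units of the state.
- get_state(): the state, without advancing time (a new reading comes with each control period).
- capture(name): name is "side" or "top"; returns the picture (400x640x3 uint8, blue, green, red); there is no depth.
- get_calibration(name): a dict with "mtx" (3x3 intrinsics, pixels), "origin" and "rotation" of the camera in the world. Camera axes: x right, y down, z forward; pixel columns grow to the right and rows downward; lengths in mm; the calibration is good to about 2 mm. A picture is of the moment at which its call begins. get_calibration takes no time and is no camera call.
- close_job(): hands the job in, once; it reports no verdict.
Trained networks look in the newest picture that a camera, given by its name, has taken for a name from the list of things; names that differ only in an ending like _2 or _b are one class to them, and where a whole thing is asked for, a point or a joint stands for the part that bears it (a point fixed in the world has none). Each returns a list of dicts, best first, with "p" (0 to 1); they miss things now and then, are a little off and sometimes report something else, mostly with a low value. They report only what shows in the picture. A call takes as long as a camera call.
- find_in(label, camera): "box" ([left, top, right, bottom] in pixels, round what is visible of it).
- masks_of(label, camera): "pixels" (400x640 bool, what is visible of it) and "box" ([left, top, right, bottom] in pixels, round what is visible of it).
- pinpoint(label, camera): "position" ([row, column] in pixels: a listed point, or the origin of a listed thing).
The state is a dict: "t": time; "joint_positions": joint angles; "joint_vel": joint speeds; "tau": joint torques, N m; "tcp_pos": TCP position; "eef_rot": TCP orientation; "force": force on the tool from outside, world axes, zero at the start; "wrist_torque": the same for the moment, N m; "finger_gap": finger opening in mm.
Only numpy, scipy, OpenCV 4.12 (cv2) and the standard library are available. Lean on these libraries where they do the work, as an engineer would, in place of code of your own. Each camera call takes 0.05 s, during which the arm holds its last target. There are 200 camera calls.

### The job

Bring the next chip under the inspection camera: use your fingertips to push the hand wheel round by its upright handle, clockwise seen from above, through exactly one full turn, so that the handle stands at the fixed mark again. Only push the handle, do not grip it; leave the jar, the cup and the forceps where they are, and finish with the fingers clear of the wheel.

Things in the scene. Friction and masses are not known exactly. Their poses are not given: they have to be found in the camera images.
- wheel (a joint): turn of the hand wheel in rad, clockwise seen from above positive, not wrapped. 0 at the start with the handle at the mark; one full turn is 6.283. The wheel runs on a vertical axis with light steady friction (some 1 to 2 N at the handle), stays where it is left, does not spring back or coast, and can turn either way and well past one turn.
- wheel_center (a point): point on the wheel's vertical axis, level with the top of the rim. The aluminium wheel is 144 mm over its rim (rim bar 12 mm thick, bar centre at radius 66 mm), open between three spokes, with a 34 mm hub that stands 4 mm above the top of the rim. The wheel's rim top is 89 mm above the bench; it sits on a dark round drive head. Nothing else above the rim's height is within 200 mm of the axis, apart from the handle.
- handle: upright black handle on the wheel at the outer end of one spoke: round peg, 20 mm across (16 mm at its foot), its axis 60 mm from the wheel's axis; it rises from the rim's level to 50 mm above the rim's top. Origin: centre of its foot, level with the rim's top. It can spin freely on its own pin, so its own yaw means nothing.
- handle_top (a point): centre of the handle's top end, 50 mm above the rim's top, 139 mm above the bench.
- mark (a point): the diamond tip of the fixed brass bracket just outside the rim (88 mm from the wheel's axis, 2 mm below the rim's top). It points out where the handle stands at the start and after each whole turn. It may lie on any side of the wheel.
- carriage (a joint): travel of the chip carriage along its track away from the wheel, in m, 0 at the start; geared to the wheel, 0.030 for each clockwise turn, which is the spacing of the chips.
- stage: aluminium base plate 130 x 550 x 15 mm with the carriage, its rails and the inspection camera on a post, fixed to the bench. Origin: on the bench, under the wheel's axis; the track runs along its +y, from 95 to 455 mm from the origin. The camera stands 290 mm along the track, 220 mm tall.
- jar: small amber glass jar with a lid, 44 mm across, 55 mm tall, loose; bystander. Origin: centre of its underside.
- cup: small white open cup, 60 mm across the rim, 60 mm tall, loose; bystander. Origin: centre of its underside.
- clamp: locking forceps with two brass finger rings, 170 mm long, 8 mm thick, lying flat, loose; bystander. Origin: middle of its length, on the bench.

How it is judged:
By the outcome, as a careful person would: the job done as asked, in the order asked, and still so for the second after the job is handed in, with the robot touching nothing.
It also fails if it takes over 54 s, if anything falls off the work surface, if the arm or the gripper's body presses on something with over 40 N, if the wrist force passes 120 N, or if a joint passes its speed limit or range.

## Working session

There is one attempt and no reset: what is moved stays moved. The work goes in short steps, Python scripts to look and compute and a tool call to move; the robot and the scene stay as the last step left them, time stands still between calls to the robot, and variables do not carry over. Pictures are saved under pics/ and viewed, about 8 in all and at most 12, crops included, and the job is handed in when it is done.

Besides the shell and the picture viewer there is one more tool, called after "Emit:" by a JSON object that holds its "name" and its "arguments". carry_out: Moves the arm, as the interface text tells. Its arguments: {"type":"object","properties":{"steps":{"type":"string"},"claw":{"type":"number"},"force":{"type":"number"}},"required":["steps"]}

```bash
mkdir -p pics; ls; cat > h.py <<'E'
import numpy as np, cv2
from cell import *
def cal(n):
    c=get_calibration(n); return np.array(c["mtx"]),np.array(c["origin"]).ravel(),np.array(c["rotation"])
def ray(n,rc):
    K,o,R=cal(n); d=R@np.linalg.solve(K,[rc[1],rc[0],1.]); return o,d/np.linalg.norm(d)
def atz(n,rc,z):
    o,d=ray(n,rc); return o+d*(z-o[2])/d[2]
def proj(n,p):
    K,o,R=cal(n); q=K@(R.T@(np.array(p,float)-o)); return q[:2]/q[2]
E
python3 - <<'E'
from h import *
s=get_state(); print({k:np.round(v,2).tolist() for k,v in s.items()})
for n in("top","side"):
    K,o,R=cal(n); print(n,o.round(),R.round(2).tolist(),K.round().tolist())
    cv2.imwrite(f"pics/{n}0.png",capture(n))
    for l,z in(("wheel_center",89),("handle",89),("handle_top",139),("mark",87),("jar",0),("cup",0),("clamp",0),("stage",0)):
        for r in pinpoint(l,n)[:2]: print(n,l,round(r["p"],2),np.round(r["position"]),atz(n,r["position"],z).round(1))
E
```

```text
pics
{'t': 0.0, 'joint_positions': [-68.64, 13.68, -0.82, 75.58, -0.0, 90.0], 'joint_vel': [0.06, 0.04, 0.08, 0.05, 0.02, 0.03], 'tau': [0.0, -53.88, 34.64, 0.02, -0.0, 0.0], 'tcp_pos': [191.06, -488.58, 252.67], 'eef_rot': [-90.0, 0.08, -68.64], 'force': [0.04, 0.19, 0.46], 'wrist_torque': [0.04, 0.03, -0.0], 'finger_gap': 85.41}
top [ 342.   34. 1254.] [-169.13, -0.17, -88.42] [[478.0, 0.0, 319.0], [0.0, 478.0, 190.0], [0.0, 0.0, 1.0]]Traceback (most recent call last):
  File "<stdin>", line 7, in <module>
  File "h.py", line 8, in atz
    o,d=ray(n,rc); return o+d*(z-o[2])/d[2]
                                       ~^^^
IndexError: invalid index to scalar variable.
```

```bash
sed -i 's/^import numpy.*/&\nfrom scipy.spatial.transform import Rotation as Ro/; s/np.array(c\["rotation"\])/Ro.from_euler("xyz",c["rotation"],degrees=True).as_matrix()/' h.py
python3 - <<'E'
from h import *
for n in("top","side"):
    K,o,R=cal(n); print(n,o.round(),R.round(2).tolist(),K.round().tolist())
    cv2.imwrite(f"pics/{n}0.png",capture(n))
    for l,z in(("wheel_center",89),("handle",89),("handle_top",139),("mark",87),("jar",0),("cup",0),("clamp",0),("stage",0)):
        for r in pinpoint(l,n)[:2]: print(n,l,round(r["p"],2),np.round(r["position"]),atz(n,r["position"],z).round(1))
E
```

```text
top [ 342.   34. 1254.] [[0.03, -0.98, 0.19], [-1.0, -0.03, 0.0], [0.0, -0.19, -0.98]] [[478.0, 0.0, 319.0], [0.0, 478.0, 190.0], [0.0, 0.0, 1.0]]
top wheel_center 0.78 [198. 377.] [ 549.  -104.9   89. ]
top handle 0.62 [193. 396.] [ 562.9 -153.7   89. ]
top handle_top 0.49 [188. 398.] [ 565.7 -149.5  139. ]
top mark 0.84 [187. 401.] [ 578.9 -166.8   87. ]
top jar 0.52 [243. 424.] [ 447.5 -239.6    0. ]
top jar 0.47 [243. 289.] [439.  112.3   0. ]
top cup 0.77 [163. 409.] [ 663.6 -202.9    0. ]
top clamp 0.75 [242. 288.] [440.5 114.7   0. ]
side [ 368. -681.  712.] [[0.96, -0.2, 0.21], [-0.29, -0.63, 0.72], [-0.01, -0.75, -0.66]] [[388.0, 0.0, 314.0], [0.0, 388.0, 195.0], [0.0, 0.0, 1.0]]
side wheel_center 0.83 [228. 317.] [ 537.4 -103.3   89. ]
side handle 0.74 [238. 339.] [ 574.7 -145.8   89. ]
side handle_top 0.69 [224. 336.] [ 563.9 -151.1  139. ]
side mark 0.56 [248. 348.] [ 583.2 -177.6   87. ]
side jar 0.94 [312. 296.] [ 449.8 -240.5    0. ]
side cup 0.91 [271. 384.] [ 666.4 -197.1   -0. ]
side cup 0.4 [247. 348.] [ 613.1 -104.8   -0. ]
side clamp 0.62 [204. 256.] [428.7 113.6   0. ]
side stage 0.77 [255. 319.] [ 540.5 -106.4    0. ]
side stage 0.4 [247. 346.] [ 610.6 -103.1    0. ]
```

View pics/top0.png

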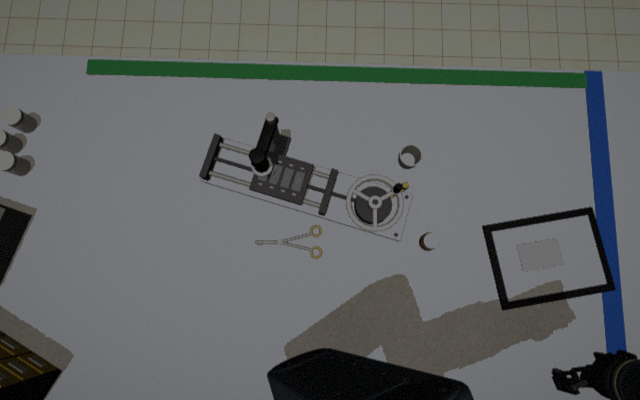

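View pics/side0.png

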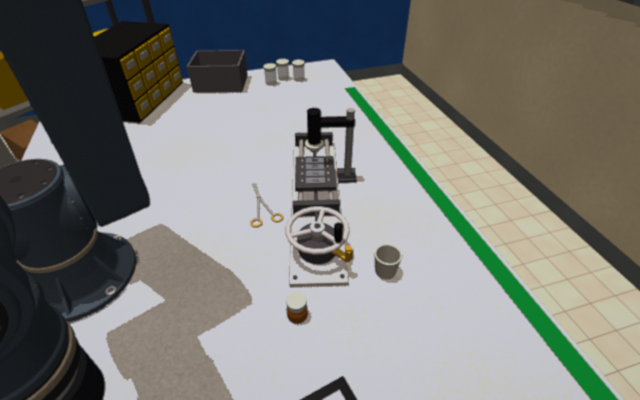

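```bash
cat >> h.py <<'E'
def projm(n,P):
    K,o,R=cal(n); q=(np.asarray(P,float)-o)@R@K.T; return q[:,:2]/q[:,2:]
E
python3 - <<'E'
from h import *
from scipy.optimize import least_squares
from scipy.ndimage import map_coordinates
a=np.linspace(0,2*np.pi,180,endpoint=False); im={}
def ring(c,r,z=89): return np.c_[c[0]+r*np.cos(a),c[1]+r*np.sin(a),np.full(180,z)]
for n in("top","side"):
    g=cv2.imread(f"pics/{n}0.png",0).astype(float); im[n]=cv2.GaussianBlur(g,(0,0),.7)
    for r in masks_of("wheel",n)[:1]: print(n,r["p"],r["box"],r["pixels"].sum())
def score(n,c):
    s=lambda r:map_coordinates(im[n],projm(n,ring(c,r))[:,::-1].T,order=1)
    return np.mean(np.clip(s(66)-s(55),-60,60))
for n in im:
    G=[(score(n,(x,y)),x,y) for x in range(525,566) for y in range(-125,-84)]
    G.sort(reverse=True); print(n,np.round(G[:4],1).tolist())
    b=np.mean(np.array(G[:8]),0)[1:]
    I=cv2.imread(f"pics/{n}0.png"); u,v=projm(n,[[*b,89]])[0].astype(int)
    cr=cv2.resize(I[v-50:v+50,u-65:u+65],None,fx=6,fy=6,interpolation=cv2.INTER_CUBIC)
    for r in(60,72):
        for p in projm(n,ring(b,r)): cv2.circle(cr,tuple(int(6*k) for k in p+.5-[u-65,v-50]),1,(0,0,255),-1)
    im[n+"c"]=None; del im[n+"c"]; cv2.imwrite(f"pics/{n}c.png",cr)
A=cv2.imread("pics/topc.png");B=cv2.imread("pics/sidec.png")
cv2.imwrite("pics/cc.png",cv2.resize(np.hstack([A[60:540,120:660],B[60:540,120:660]]),(800,356)))
E
```

```text
top 0.62 [347.4, 172.1, 402.5, 231.7] 1344
side 0.97 [282.9, 207.8, 352.2, 254.2] 1520Traceback (most recent call last):
  File "<stdin>", line 13, in <module>
  File "<stdin>", line 11, in score
  File "<stdin>", line 10, in <lambda>
  File "h.py", line 13, in projm
    K,o,R=cal(n); q=(np.asarray(P,float)-o)@R@K.T; return q[:,:2]/q[:,2:]
          ~~~^^^
  File "h.py", line 5, in cal
    c=get_calibration(n); return np.array(c["mtx"]),np.array(c["origin"]).ravel(),Ro.from_euler("xyz",c["rotation"],degrees=True).as_matrix()
ValueError: time passes only in moves, steps and waits
```

Calibration must be cached; same script again with that.

```bash
sed -i 's/^def cal(n)/import functools\n@functools.lru_cache\ndef cal(n)/' h.py
cat > fit.py <<'E'
from h import *
from scipy.ndimage import map_coordinates
a=np.linspace(0,2*np.pi,180,endpoint=False); im={}
def ring(c,r,z=89): return np.c_[c[0]+r*np.cos(a),c[1]+r*np.sin(a),np.full(180,z)]
for n in("top","side"): im[n]=cv2.GaussianBlur(cv2.imread(f"pics/{n}0.png",0).astype(float),(0,0),.7)
def score(n,c):
    s=lambda r:map_coordinates(im[n],projm(n,ring(c,r))[:,::-1].T,order=1)
    return np.mean(np.clip(s(66)-s(55),-60,60))
for n in im:
    G=[(score(n,(x,y)),x,y) for x in range(525,566) for y in range(-125,-84)]
    G.sort(reverse=True); print(n,np.round(G[:4],1).tolist())
    b=np.mean(np.array(G[:8]),0)[1:]
    I=cv2.imread(f"pics/{n}0.png"); u,v=projm(n,[[*b,89]])[0].astype(int)
    cr=cv2.resize(I[v-50:v+50,u-65:u+65],None,fx=6,fy=6,interpolation=cv2.INTER_CUBIC)
    for r in(60,72):
        for p in projm(n,ring(b,r)): cv2.circle(cr,tuple(int(6*k) for k in p+.5-[u-65,v-50]),1,(0,0,255),-1)
    cv2.imwrite(f"pics/{n}c.png",cr)
A=cv2.imread("pics/topc.png");B=cv2.imread("pics/sidec.png")
cv2.imwrite("pics/cc.png",cv2.resize(np.hstack([A[60:540,120:660],B[60:540,120:660]]),(800,356)))
E
python3 fit.py
```

```text
top [[26.9, 540.0, -103.0], [26.8, 541.0, -103.0], [26.7, 540.0, -102.0], [26.6, 541.0, -102.0]]
side [[47.5, 537.0, -102.0], [47.5, 537.0, -103.0], [47.4, 536.0, -103.0], [47.3, 536.0, -102.0]]
```

View pics/cc.png

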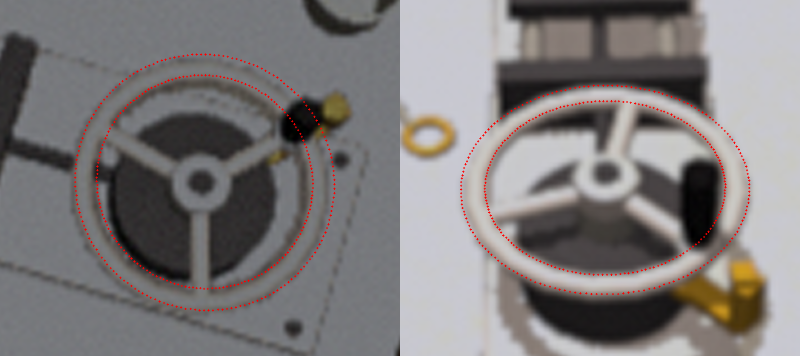

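Emit:
{"name": "carry_out", "arguments": {"steps": "-0.032 0 0.085 0;-0.032 0 0.085 0;-0.032 0 0.085 0;-0.032 0 0.085 0;-0.032 0 0.085 0;-0.032 0 0.085 0;-0.032 0 0.085 0;-0.032 0 0.085 0", "claw": 1, "force": 20}}

```text
t: 2.1
tcp_pos: [516.5, -195.8, 253.4]
eef_rot: [-90.0, -0.0, -68.6]
force: [0.5, -0.8, 0.3]
finger_gap: -0.3
```

Emit:
{"name": "carry_out", "arguments": {"steps": "-0.032 0 0.085 0;-0.032 0 0.085 0;0 0 0 -1;0 0 0 -1;0 0 0 -1;0 0 0 -1;0 0 0 -1;0 0 0 0"}}

```text
t: 3.1
tcp_pos: [596.2, -124.3, 253.2]
eef_rot: [-90.0, 0.0, -38.7]
force: [-0.1, -0.1, -0.1]
finger_gap: 0.0
```

Emit:
{"name": "carry_out", "arguments": {"steps": "0 0.051 0 0;0 0.051 0 0;0 0.051 0 0;0 0.051 0 0;0 0 0 0"}}

```text
t: 3.72
tcp_pos: [594.7, -124.0, 128.9]
eef_rot: [-90.1, 0.2, -38.8]
force: [-0.5, 0.1, 1.1]
finger_gap: 0.2
```

```bash
cat > look.py <<'E'
from h import *
import sys
s=get_state(); print(s["t"],np.round(s["tcp_pos"],1),np.round(s["force"],1),np.round(s["joint_positions"],0))
I=capture("side"); J=capture("top")
u,v=proj("side",[539,-103,100]).astype(int); a=I[v-60:v+50,u-60:u+60]
u,v=proj("top",[539,-103,100]).astype(int); b=J[v-60:v+50,u-60:u+60]
cv2.imwrite(f"pics/{sys.argv[1]}.png",cv2.resize(np.hstack([a,b]),(800,367),interpolation=cv2.INTER_CUBIC))
for l,z in(("handle_top",139),("handle",89),("mark",87)):
    for n in("side","top"):
        for r in pinpoint(l,n)[:1]:
            p=atz(n,r["position"],z); print(l,n,round(r["p"],2),p.round(1),np.degrees(np.arctan2(p[1]+102.5,p[0]-539)).round(1))
E
python3 look.py d1
python3 - <<'E'
import numpy as np
th=np.radians(-20-7.5*np.arange(0,54)); P=np.c_[539+60*np.cos(th),-102.5+60*np.sin(th)]
y=np.radians(-38.7); d=np.diff(P,axis=0); 
X=d@[np.cos(y),np.sin(y)]/600; Z=d@[-np.sin(y),np.cos(y)]/600
for k in range(0,53,8): print(k,np.degrees(th[min(k+8,53)]).round(1),P[min(k+8,53)].round(1),"; ".join(f"{a:.4f} 0 {b:.4f} 0" for a,b in zip(X[k:k+8],Z[k:k+8])))
E
```

```text
3.725 [ 594.7 -124.   128.9] [-0.5  0.1  1.1] [-12.  25.  -2.  63.   0. 117.]
handle_top side 0.73 [ 569.3 -153.1  139. ] -59.1
handle side 0.55 [ 570.3 -143.8   89. ] -52.8
mark side 0.62 [ 575.  -171.2   87. ] -62.4
0 -80.0 [ 549.4 -161.6] 0.0034 0 -0.0126 0; 0.0017 0 -0.0130 0; -0.0000 0 -0.0131 0; -0.0017 0 -0.0130 0; -0.0034 0 -0.0126 0; -0.0050 0 -0.0121 0; -0.0066 0 -0.0113 0; -0.0080 0 -0.0104 0
8 -140.0 [ 493.  -141.1] -0.0093 0 -0.0092 0; -0.0104 0 -0.0080 0; -0.0113 0 -0.0065 0; -0.0121 0 -0.0050 0; -0.0126 0 -0.0034 0; -0.0130 0 -0.0017 0; -0.0131 0 0.0000 0; -0.0130 0 0.0017 0
16 -200.0 [482.6 -82. ] -0.0126 0 0.0034 0; -0.0121 0 0.0050 0; -0.0113 0 0.0066 0; -0.0104 0 0.0080 0; -0.0092 0 0.0093 0; -0.0080 0 0.0104 0; -0.0065 0 0.0113 0; -0.0050 0 0.0121 0
24 -260.0 [528.6 -43.4] -0.0034 0 0.0126 0; -0.0017 0 0.0130 0; 0.0000 0 0.0131 0; 0.0017 0 0.0130 0; 0.0034 0 0.0126 0; 0.0050 0 0.0121 0; 0.0066 0 0.0113 0; 0.0080 0 0.0104 0
32 -320.0 [585.  -63.9] 0.0093 0 0.0092 0; 0.0104 0 0.0080 0; 0.0113 0 0.0065 0; 0.0121 0 0.0050 0; 0.0126 0 0.0034 0; 0.0130 0 0.0017 0; 0.0131 0 -0.0000 0; 0.0130 0 -0.0017 0
40 -380.0 [ 595.4 -123. ] 0.0126 0 -0.0034 0; 0.0121 0 -0.0050 0; 0.0113 0 -0.0066 0; 0.0104 0 -0.0080 0; 0.0092 0 -0.0093 0; 0.0080 0 -0.0104 0; 0.0065 0 -0.0113 0; 0.0050 0 -0.0121 0
48 -417.5 [ 571.2 -153.1] 0.0034 0 -0.0126 0; 0.0017 0 -0.0130 0; -0.0000 0 -0.0131 0; -0.0017 0 -0.0130 0; -0.0034 0 -0.0126 0
```

View pics/d1.png

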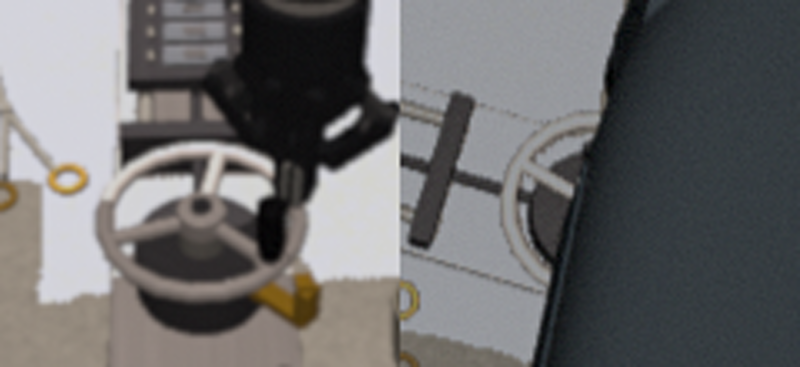

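Emit:
{"name": "carry_out", "arguments": {"steps": "0.0035 0 -0.0125 0;0.0015 0 -0.013 0;0 0 -0.013 0;-0.0015 0 -0.013 0;-0.0035 0 -0.0125 0;-0.005 0 -0.012 0;-0.0065 0 -0.0115 0;-0.008 0 -0.0105 0"}}

```text
t: 5.12
tcp_pos: [549.9, -163.2, 130.9]
eef_rot: [-90.0, -0.0, -38.6]
force: [2.0, -0.4, 0.3]
finger_gap: 0.0
```

```bash
python3 look.py d2
```

```text
5.125 [ 549.9 -163.2  130.9] [ 2.  -0.4  0.3] [-17.  22.  -7.  61.  -0. 112.]
handle_top side 0.64 [ 530.3 -156.4  139. ] -99.2
handle side 0.48 [ 528.7 -151.6   89. ] -101.8
mark side 0.69 [ 584.1 -172.9   87. ] -57.4
mark top 0.58 [ 581.7 -168.    87. ] -56.9
```

View pics/d2.png

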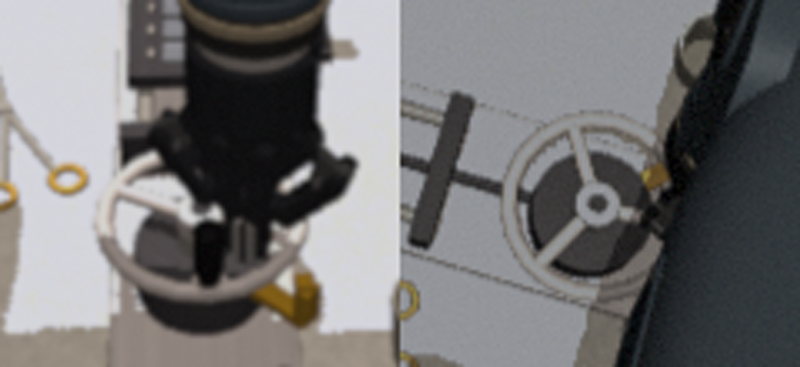

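Emit:
{"name": "carry_out", "arguments": {"steps": "-0.0095 0 -0.009 0;-0.0105 0 -0.0075 0;-0.0115 0 -0.006 0;-0.012 0 -0.0045 0;-0.0125 0 -0.003 0;-0.013 0 -0.0015 0;-0.013 0 0 0;-0.013 0 0.002 0"}}

```text
t: 6.52
tcp_pos: [494.5, -140.9, 131.0]
eef_rot: [-90.0, -0.0, -38.6]
force: [1.8, -0.6, 0.7]
finger_gap: 0.2
```

Emit:
{"name": "carry_out", "arguments": {"steps": "-0.0125 0 0.0035 0;-0.012 0 0.005 0;-0.0115 0 0.0065 0;-0.0105 0 0.008 0;-0.009 0 0.0095 0;-0.008 0 0.0105 0;-0.0065 0 0.0115 0;-0.005 0 0.012 0"}}

```text
t: 7.52
tcp_pos: [484.6, -81.4, 130.9]
eef_rot: [-90.0, 0.0, -38.6]
force: [0.6, -1.2, -0.6]
finger_gap: -0.2
```

```bash
python3 look.py d3
```

```text
7.525 [484.6 -81.4 130.9] [ 0.6 -1.2 -0.6] [-10.  15. -18.  57.   0. 119.]
mark side 0.83 [ 576.8 -173.5   87. ] -62.0
```

View pics/d3.png

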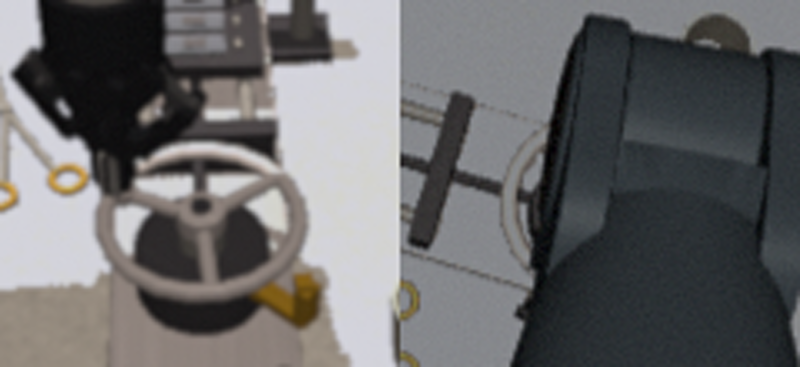

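Emit:
{"name": "carry_out", "arguments": {"steps": "-0.004 0 0.0125 0;-0.002 0 0.013 0;0 0 0.013 0;0.0015 0 0.013 0;0.0035 0 0.0125 0;0.005 0 0.012 0;0.0065 0 0.0115 0;0.008 0 0.0105 0"}}

```text
t: 8.93
tcp_pos: [530.3, -42.8, 130.8]
eef_rot: [-90.0, 0.0, -38.6]
force: [-2.8, -1.8, -0.1]
finger_gap: 0.2
```

Emit:
{"name": "carry_out", "arguments": {"steps": "0.009 0 0.009 0;0.0105 0 0.008 0;0.0115 0 0.0065 0;0.012 0 0.005 0;0.0125 0 0.0035 0;0.013 0 0.0015 0;0.013 0 0 0;0.013 0 -0.0015 0"}}

```text
t: 9.93
tcp_pos: [586.7, -63.7, 130.9]
eef_rot: [-90.0, 0.0, -38.6]
force: [-0.2, 2.2, 0.0]
finger_gap: 0.0
```

```bash
python3 look.py d4
```

```text
9.925 [586.7 -63.7 130.9] [-0.2  2.2  0. ] [ -6.  24.  -5.  62.   0. 122.]
handle_top side 0.73 [ 438.4 -330.4  139. ] -113.8
handle side 0.46 [604.8 -79.3  89. ] 19.4
mark side 0.85 [ 579.9 -180.    87. ] -62.2
```

View pics/d4.png

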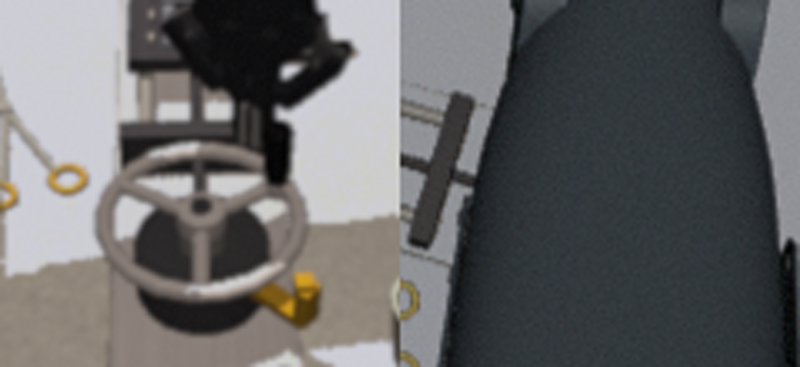

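Emit:
{"name": "carry_out", "arguments": {"steps": "0.012 0 -0.0035 0;0.0115 0 -0.005 0;0.011 0 -0.0065 0;0.0105 0 -0.008 0;0.009 0 -0.0095 0;0.008 0 -0.0105 0;0.0065 0 -0.0115 0;0.005 0 -0.012 0"}}

```text
t: 11.32
tcp_pos: [595.7, -122.6, 130.9]
eef_rot: [-90.0, 0.0, -38.6]
force: [1.3, 1.4, 0.5]
finger_gap: -0.3
```

Emit:
{"name": "carry_out", "arguments": {"steps": "0.0035 0 -0.0125 0;0.001 0 -0.008 0;0 0 0 0"}}

```text
t: 11.7
tcp_pos: [589.8, -133.8, 130.9]
eef_rot: [-90.0, 0.0, -38.7]
force: [0.2, -0.2, -0.1]
finger_gap: -0.4
```

```bash
python3 look.py d5
```

```text
11.7 [ 589.8 -133.8  130.9] [ 0.2 -0.2 -0.1] [-13.  25.  -2.  63.  -0. 116.]
handle_top side 0.68 [ 577.  -150.4  139. ] -51.5
handle side 0.49 [ 571.  -144.3   89. ] -52.5
mark side 0.75 [ 582.1 -175.2   87. ] -59.3
```

View pics/d5.png

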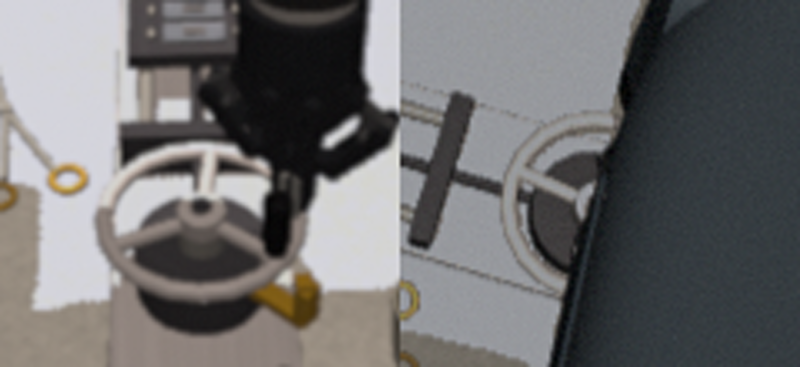

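```bash
cat > rot.py <<'E'
from h import *
import sys
from scipy.ndimage import map_coordinates
I=capture("side"); cv2.imwrite(f"pics/{sys.argv[1]}.png",I)
A=np.arange(0,360,.25); c=(537,-102.5)
def prof(g):
    out=[]
    for r in range(26,54,3):
        t=np.radians(A); P=np.c_[c[0]+r*np.cos(t),c[1]+r*np.sin(t),np.full(len(A),86)]
        out.append(map_coordinates(g,projm("side",P)[:,::-1].T,order=1))
    return np.array(out)
p0=prof(cv2.imread("pics/side0.png",0).astype(float)); p1=prof(cv2.cvtColor(I,cv2.COLOR_BGR2GRAY).astype(float))
# each spoke: windows around start spoke angles 60 (front/back) and 180
for s in(60,180):
    i=np.arange((s-16)*4,(s+16)*4); best=[]
    for d in np.arange(-60,60):
        a=p1[:,(i+d)%1440]; b=p0[:,i]; best.append((np.corrcoef(a.ravel(),b.ravel())[0,1],d/4))
    print(s,max(best),"= angle of wheel ccw of start, deg")
E
python3 rot.py r5
```

```text
60 (np.float64(0.9677981661093427), np.float64(5.25)) = angle of wheel ccw of start, deg
180 (np.float64(0.8586999332262316), np.float64(7.5)) = angle of wheel ccw of start, deg
```

Emit:
{"name": "carry_out", "arguments": {"steps": "0.001 0 -0.005 0;0 0 -0.0055 0;0 0 0 0;0 0 0 0"}}

```text
t: 12.65
tcp_pos: [586.6, -138.8, 130.9]
eef_rot: [-90.0, 0.0, -38.7]
force: [-0.1, 0.2, -0.2]
finger_gap: -0.1
```

```bash
python3 rot.py r6
```

```text
60 (np.float64(0.9993016368988098), np.float64(-0.25)) = angle of wheel ccw of start, deg
180 (np.float64(0.8222166729163131), np.float64(1.5)) = angle of wheel ccw of start, deg
```

Emit:
{"name": "carry_out", "arguments": {"steps": "0 0 0.02 0;0 0 0.01 0;0 -0.06 0 0;0 -0.06 0 0;0 -0.06 0 0;0 -0.06 0 0;0 0 0 0"}}

```text
t: 13.58
tcp_pos: [599.4, -124.3, 277.8]
eef_rot: [-89.9, -0.3, -38.6]
force: [0.2, 0.1, -1.1]
finger_gap: 0.2
```

Emit:
{"name": "carry_out", "arguments": {"steps": "0.06 0 -0.08 0;0.06 0 -0.08 0;0.06 0 -0.08 0;0.06 0 -0.08 0;0.06 0 -0.08 0;0.06 0 -0.08 0;0 0 0 0;0 0 0 0"}}

```text
t: 14.58
tcp_pos: [586.9, -484.1, 273.2]
eef_rot: [-90.0, 0.1, -38.7]
force: [-0.1, 0.9, 0.5]
finger_gap: 0.0
```

```bash
python3 rot.py r7; python3 look.py d7
python3 - <<'E'
from h import *
T=capture("top"); S=cv2.imread("pics/r7.png"); T0=cv2.imread("pics/top0.png"); S0=cv2.imread("pics/side0.png")
for n,a,b in(("side",S0,S),("top",T0,T)):
    # handle shift: subpixel template match on handle patch
    u,v=proj(n,[569,-154,125]).astype(int); h=9
    for e,f in((a,b),):
        g=lambda m:cv2.cvtColor(m,cv2.COLOR_BGR2GRAY).astype(np.float32)[v-h*2:v+h*2,u-h:u+h]
        dark=lambda m:(lambda w:(np.array(np.nonzero(w)).mean(1).round(2),w.sum()))(g(m)<30)
        print(n,dark(e),dark(f),"median abs diff",np.abs(g(e)-g(f)).mean())
k=lambda a,n:(lambda q:cv2.resize(a[q[1]-40:q[1]+50,q[0]-60:q[0]+60],(400,300),interpolation=cv2.INTER_CUBIC))(proj(n,[539,-103,100]).astype(int))
cv2.imwrite("pics/cmp.png",np.vstack([np.hstack([k(S0,"side"),k(S,"side")]),np.hstack([k(T0,"top"),k(T,"top")])]))
E
```

```text
60 (np.float64(0.9974036907548112), np.float64(-0.25)) = angle of wheel ccw of start, deg
180 (np.float64(0.9962061639060384), np.float64(-0.25)) = angle of wheel ccw of start, deg
14.625 [ 587.2 -483.3  274.1] [ 0.2 -0.3  0.6] [-39.  40.  46.  96.   0.  89.]
handle_top side 0.44 [ 570.3 -157.7  139. ] -60.4
handle_top top 0.55 [ 567.4 -153.1  139. ] -60.6
handle side 0.76 [ 575.7 -141.5   89. ] -46.7
handle top 0.6 [ 559.5 -155.2   89. ] -68.8
mark top 0.79 [ 580.4 -176.2   87. ] -60.7
side (array([21.05,  8.77]), np.int64(119)) (array([21.23,  8.76]), np.int64(106)) median abs diff 30.686728
top (array([18.95,  8.45]), np.int64(62)) (array([19.08,  8.33]), np.int64(60)) median abs diff 15.367284
```

View pics/cmp.png

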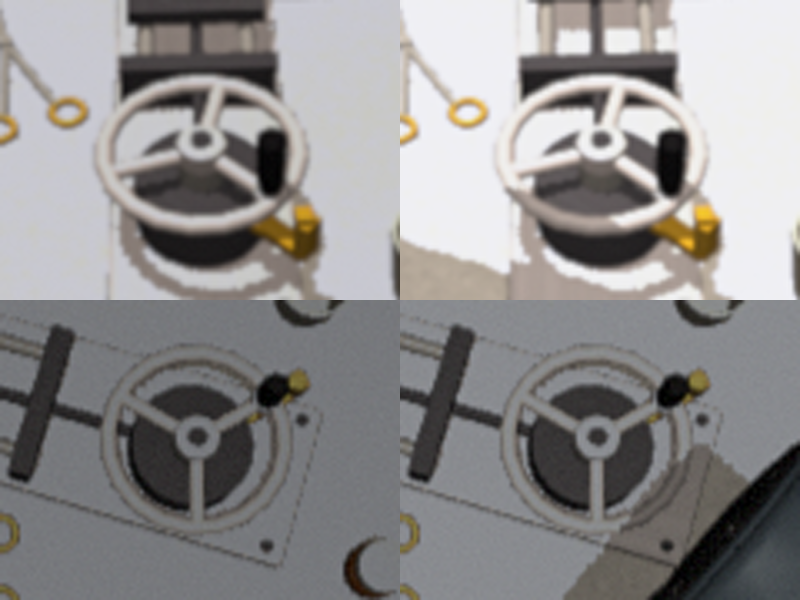

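```bash
python3 - <<'E'
from h import *
capture("side")
for l in("jar","cup","clamp","carriage"):
    r=(pinpoint if l!="carriage" else find_in)(l,"side")[:1]; print(l,r if l=="carriage" else [atz("side",q["position"],0).round() for q in r])
s=get_state(); print(np.round(s["force"],1),np.abs(s["joint_vel"]).max()); close_job()
E
```

```text
jar [array([ 452., -251.,    0.])]
cup [array([ 672., -192.,    0.])]
clamp [array([433., 118.,   0.])]
carriage [{'box': [295.0, 147.1, 338.2, 185.9], 'p': 0.7}]
[-0.2  0.2 -0.7] 0.09710662232419362
the job is handed in; nothing more can be done
```

The hand wheel has gone round one full clockwise turn, and the handle stands at the mark again. I pushed it with the shut fingertips without gripping it. I then backed off, lifted and moved well clear, and handed the job in at about 15 s of the 54 s allowed.

**Wheel angle:** the clear side picture, compared with the start picture, puts both visible spokes within about 0.25° of where they began. The handle appears in the same place beside the mark in both cameras. I stopped about 6° short, measured, and nudged the handle the rest of the way.

**Forces:** readings stayed around 3 N or less at the end of every move.

**Bystanders:** the jar, cup and forceps read within about 4 to 11 mm of their first estimates. That is roughly the networks' scatter, and nothing came near them. The jar was the 11 mm one.

**Disagreements:**
- The network's estimates of the handle's foot scattered by about 10° either way. I relied on the picture comparison instead.
- While the arm was still in view, the second spoke gave 1.5° against -0.25° for the first. Once the arm was clear, the two agreed.
- I did not measure the carriage's travel in mm.

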